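# Start the right place of a three-place stirrer with sealed push-lock switches

## Robot

A 6-joint arm with a two-finger parallel gripper is mounted at the origin on the work surface. World frame = base frame: x ahead of the robot, y to its left, z up, the work surface at z = 0. Lengths are in mm, angles in rad, forces in N, time in s.
With the tool pointing down it reaches from about 275 to 825 mm from the base axis. Payload 5.2 kg.
Tool frame: the origin (TCP) lies midway between the tips of the shut fingers; the grasp point (between the pads) lies 19 mm behind it (arm.grip_point_offset is the distance from the TCP to the grasp point, in mm); z points along the fingers, x is the direction in which the jaws open and shut, and the axes are right-handed (so a half turn about z gives the same grasp; the last joint's range is limited). The gripper opens to 93 mm and grips with 3 to 60 N. Pads are 15 mm wide; open, the fingers measure 128 mm over their backs; the gripper's body (75 mm by 188 mm) begins 65 mm behind the grasp point.
Start: joints at [1.105, 0.259, 1.535, -0, 1.348, -0.203], TCP at [142.859, 531.127, 194.453] pointing down, gripper open.
Joint ranges: [-3.14, 3.14], [-0.91, 2.08], [0.19, 2.58], [-1.22, 4.36], [0.22, 2.71], [-3.12, 3.12]. Speed limits (rad/s): [2.57, 2.57, 3.14, 3.14, 3.14, 3.14].

## Interface

Orientations are given as [roll, pitch, yaw] about the fixed x, y, z axes, in that order (R = Rz(yaw) Ry(pitch) Rx(roll)).
In Python, from workcell import sensors, capture, camera_params, arm gives the robot as it stands.
- The arm moves only by the tool carry_out, never from a script. Its argument "rows" is a list of rows, each an object with "offset": the shift along the tool's x, y, z in mm, a list of three; "rot": the turn, a rotation vector about the tool's x, y, z in rad, a list of three. A call has 1 to 8 rows; each row shifts and turns the pose as measured when the row begins, along the tool's axes as they then stand; what a row does not reach is not made up. A row lasts 1/8 s, in which the tool goes at most 62.5 mm and 10.7 degrees, less where a joint would pass 70% of its speed; a pose out of reach is approached as far as the arm can. A call with a gripper value outside its range is refused whole. "claw" is the finger opening in mm, from 0 to 93, set as the call begins (left out, the last holds). The fingers move at their own pace and stop on an object; "grip_force" is the grip in N (left out, the last holds). Time passes only in rows, so rows that do not move let the fingers close. It gives the time, the measured TCP pose, the force and the opening at its end, in the units of the state.
- sensors.observe(): the state, without advancing time (a new reading comes with each control period).
- capture(name): name is "side" or "top"; returns (picture, depth): 420x560x3 uint8, red, green, blue; 420x560 float32, mm along the optical axis (not along the pixel's ray), 0 where there is no reading.
- camera_params(name): a dict with "fov_y" (degrees; the focal length in pixels is half the picture's height over the tangent of half this angle, whatever the lens; pixels are square), "cx", "cy" (the principal point, pixels), "k1" (the pictures are not rectified: a ray, as slopes to the right and down, at radius r is drawn at 1 + k1 r^2 times it, then the intrinsics apply), "extrinsics" (4x4, takes a point from camera to world coordinates). Camera axes: x right, y up, looking along -z (the intrinsics and any distortion apply to the point x, -y, -z); pixel columns grow to the right and rows downward; lengths in mm; the calibration is good to about 2 mm. A picture is of the moment at which its call begins. camera_params takes no time and is no camera call.
- arm.sign_off(): hands the job in, once; it reports no verdict.
The state is a dict: "clock": time; "joint_positions": joint angles; "joint_velocities": joint speeds; "joint_torque": joint torques, N m; "eef_pos": TCP position; "tool_rot": TCP orientation; "force": force on the tool from outside, world axes, zero at the start; "wrist_torque": the same for the moment, N m; "finger_gap": opening from 0.0 (shut) to 1.0 (fully open).
Only numpy, scipy, OpenCV 4.12 (cv2) and the standard library are available. Lean on these libraries where they do the work, as an engineer would, in place of code of your own. Each camera call takes 0.05 s, during which the arm holds its last target.

## Task

Stand the tall necked bottle that is by itself beside the stirrer in the open cup on the stirrer, and see to it that the stirrer place with the cup is switched on (switch locked down) and the other two are switched off (switch up). The push-lock switches change over with every full push and their rubber caps look the same on or off, so each one's state has to be felt by hand; leave the lidded tubs, the cup and the wide jar standing where they are.

Things in the scene. Friction and masses are not known exactly. Their poses are not given: they have to be found in the camera images.
- stirrer: fixed low white box, 240 mm (x) by 420 mm (y) by 75 mm high, origin at the centre of its underside, z up, -x side to the robot. Back row: steel plates 1, 2, 3, 104 mm across, at x = +50, y = +130, 0, -130 mm, tops at z = 79 mm. Front row: a switch before each plate, at x = -75 mm, same y, under a black rubber bellows cap 42 mm across, top at z = 103 mm; untouched caps are always at this height
- switch1 (a point): point fixed to the stirrer, not to the cap: centre of the top face of the untouched cap of switch 1 (+y end). All switches alike: out of sight inside is a push-lock plunger. Pushed straight down, the cap gives softly (about 1 N) until it meets the plunger, felt as a clear step of 4 to 5 N: 2 to 4 mm down if OFF (plunger up), 9 to 10 mm down if ON (plunger locked down)
- switch2 (a point): the same point of switch 2 (middle). All switches: a light push that stops at the step changes nothing. A full push changes the state: on against 6 to 8 N to the firm stop at about 13 mm of cap travel (changeover near 12.5 mm), then let the cap come up completely: off becomes on, on becomes off
- switch3 (a point): the same point of switch 3 (-y end); works like the others
- plate1 (a point): centre of the top face of steel plate 1 (the +y end of the stirrer), 104 mm across, in the stirrer's back row.
- plate2 (a point): centre of the top face of steel plate 2 (middle), 104 mm across, in the stirrer's back row.
- plate3 (a point): centre of the top face of steel plate 3 (the -y end of the stirrer), 104 mm across, in the stirrer's back row.
- contact1 (a joint): electric contact deep inside switch 1, out of sight: 0 when off, about 0.00003 m when locked on. Its movement is far below the noise of its reading, so it cannot tell the state; feel the cap instead
- contact2 (a joint): electric contact deep inside switch 2, out of sight: 0 when off, about 0.00003 m when locked on. Its movement is far below the noise of its reading, so it cannot tell the state; feel the cap instead
- contact3 (a joint): electric contact deep inside switch 3, out of sight: 0 when off, about 0.00003 m when locked on. Its movement is far below the noise of its reading, so it cannot tell the state; feel the cap instead
- bottle: loose closed bottle standing on the bench left or right of the stirrer, amber, about 250 g: straight round body 54 mm across and 100 mm high, shoulder, screw cap 36 mm across from 118 to 140 mm height. Origin at the centre of its underside, z up.
- cup: loose open white cup standing on one of the three plates (which one varies), 90 mm across outside at the rim, 82 mm at the foot, 50 mm high, wall 4 mm, floor about 5 mm thick; there is room for the bottle to stand in it. Origin at the centre of its underside, z up.
- tub_a: loose closed white tub with a lid, 66 mm across, 70 mm high, standing on another plate; to be left alone. Origin at the centre of its underside.
- tub_b: the same kind of tub as tub_a, on the remaining plate; to be left alone.
- jar: loose wide grey jar with a white lid, 76 mm across, 82 mm high, on the bench on the other side of the stirrer from the bottle; to be left alone.
There are look-alikes about, which are no part of the job. There is more than one size of the bottle; the job needs the largest.

How it is judged:
By the outcome, as a careful person would: the job done as asked, in the order asked, and still so for the second after the job is handed in, with the robot touching nothing.
It also fails if it takes over 58 s, if anything falls off the work surface, if the arm or the gripper's body presses on something with over 40 N, if the wrist force passes 120 N, or if a joint passes its speed limit or range.

## Working session

There is one attempt and no reset: what is moved stays moved. The work goes in short steps, Python scripts to look and compute and a tool call to move; the robot and the scene stay as the last step left them, time stands still between calls to the robot, and variables do not carry over. Pictures are saved under pics/ and viewed, and the job is handed in when it is done.

Besides the shell and the picture viewer there is one more tool, called after "Call:" as name(argument=value, ...) on one line, values as JSON. carry_out: Moves the arm, as the interface text tells. Its arguments: {"type":"object","properties":{"rows":{"type":"array","items":{"type":"object","properties":{"offset":{"type":"array","items":{"type":"number"}},"rot":{"type":"array","items":{"type":"number"}}}}},"claw":{"type":"number"},"grip_force":{"type":"number"}},"required":["rows"]}

```bash
ls; mkdir -p pics; cat > h.py <<'E'
import numpy as np, cv2, pickle
from workcell import sensors, capture, camera_params, arm
def save(name,tag):
    p,d=capture(name); cv2.imwrite(f'pics/{tag}.png',cv2.cvtColor(p,cv2.COLOR_RGB2BGR)); np.save(f'pics/{tag}.npy',d)
    return p,d
def cam(name):
    c=camera_params(name); f=210/np.tan(np.radians(c['fov_y'])/2)
    K=np.array([[f,0,c['cx']],[0,f,c['cy']],[0,0,1.]]); return K,c['k1'],np.array(c['extrinsics'])
def rays(name,uv):
    K,k1,E=cam(name)
    n=cv2.undistortPoints(np.array(uv,float).reshape(-1,1,2),K,np.array([k1,0,0,0.])).reshape(-1,2)
    d=np.c_[n[:,0],-n[:,1],-np.ones(len(n))]
    return E[:3,3],d@E[:3,:3].T
def at_z(name,uv,z):
    o,d=rays(name,uv); return o+d*((z-o[2])/d[:,2])[:,None]
def at_depth(name,uv,dep):
    o,d=rays(name,uv); return o+d*np.array(dep,float)[:,None]
def st():
    s=sensors.observe(); return {k:np.round(s[k],4).tolist() for k in s}
E
python3 - <<'E'
from h import *
save('top','top0'); save('side','side0')
for n in('top','side'): print(cam(n))
for k,v in st().items(): print(k,v)
E
```

```text
pics
(array([[514.0411286 ,   0.        , 280.82696397],
       [  0.        , 514.0411286 , 200.71429554],
       [  0.        ,   0.        ,   1.        ]]), -0.026587375596448467, array([[-1.65875024e-02,  9.98286516e-01, -5.61149409e-02,
         4.87188015e+02],
       [-9.99850401e-01, -1.68363107e-02, -3.96402464e-03,
        -3.02274859e+01],
       [-4.90200092e-03,  5.60407929e-02,  9.98416446e-01,
         1.55077614e+03],
       [ 0.00000000e+00,  0.00000000e+00,  0.00000000e+00,
         1.00000000e+00]]))
(array([[394.65494871,   0.        , 275.25379545],
       [  0.        , 394.65494871, 214.22380772],
       [  0.        ,   0.        ,   1.        ]]), -0.04062817944540074, array([[ 8.29138541e-01,  3.65247330e-01, -4.23230041e-01,
         1.46315848e+02],
       [-5.59024719e-01,  5.47847296e-01, -6.22378264e-01,
        -6.54474730e+02],
       [ 4.54343384e-03,  7.52633861e-01,  6.58423594e-01,
         7.36550784e+02],
       [ 0.00000000e+00,  0.00000000e+00,  0.00000000e+00,
         1.00000000e+00]]))
clock 0.1
joint_positions [1.1052, 0.2592, 1.536, 0.0, 1.348, -0.2028]
joint_velocities [-0.0, -0.0006, -0.0031, 0.0001, -0.0014, 0.0]
joint_torque [0.003, -43.82, -28.4644, 0.0718, 0.0362, -0.0]
eef_pos [142.6052, 530.6321, 193.7201]
tool_rot [-3.1412, 0.0016, 1.308]
force [0.257, 0.3808, 0.2212]
wrist_torque [0.0136, -0.0158, 0.0461]
finger_gap 1.0002
```

View pics/top0.png

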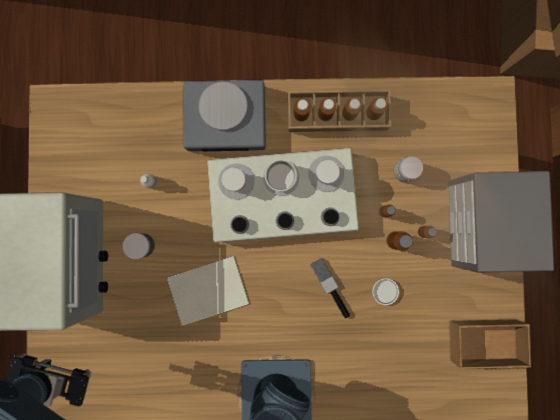

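View pics/side0.png

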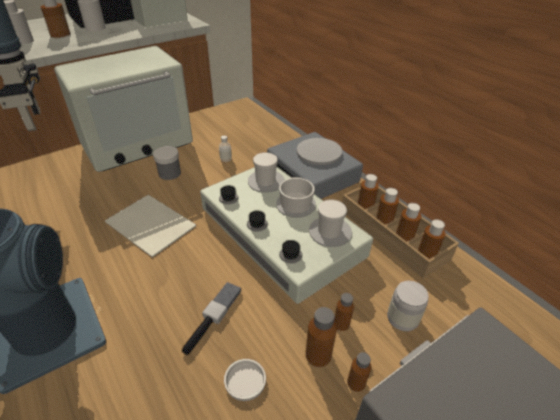

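```bash
python3 - <<'E'
import cv2
a=cv2.imread('pics/top0.png'); cv2.imwrite('pics/tc1.png',cv2.resize(a[130:270,190:390],None,fx=4,fy=4,interpolation=cv2.INTER_CUBIC))
cv2.imwrite('pics/tc2.png',cv2.resize(a[140:280,350:450],None,fx=4.2,fy=4.2,interpolation=cv2.INTER_CUBIC))
b=cv2.imread('pics/side0.png'); cv2.imwrite('pics/sc1.png',cv2.resize(b[260:400,270:440],None,fx=4.2,fy=4.2,interpolation=cv2.INTER_CUBIC))
E
```

```text
(no output)
```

View pics/tc1.png

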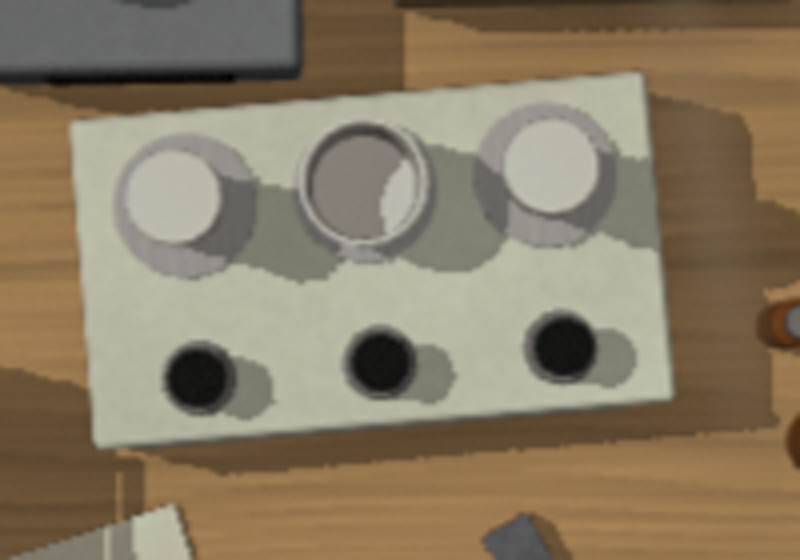

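View pics/tc2.png

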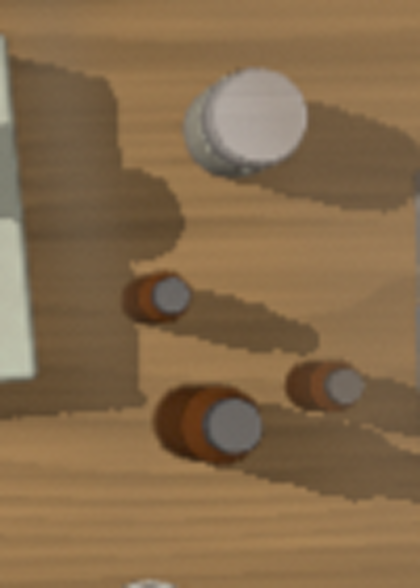

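View pics/sc1.png

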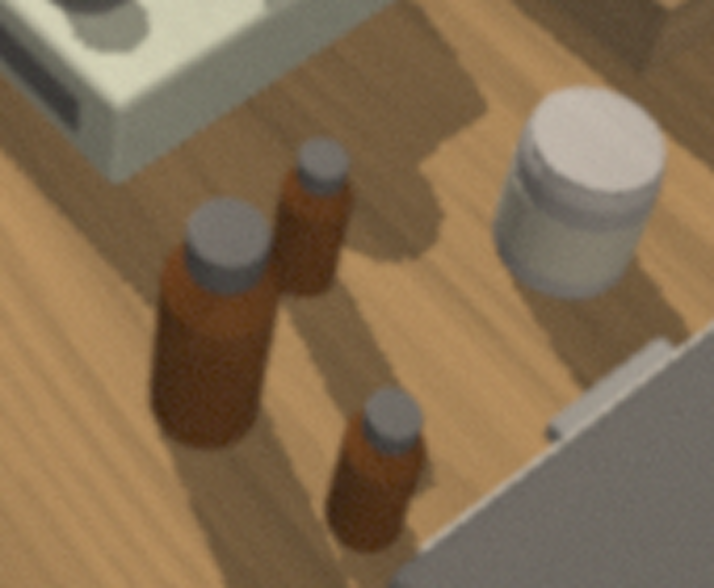

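```bash
cat > m.py <<'E'
from h import *
def px(x,y,s,ox,oy): return [(x+.5)/s-.5+ox,(y+.5)/s-.5+oy]
sw=[px(x,y,4,190,130) for x,y in[(200,377),(382,361),(563,346)]]
S=at_z('top',sw,103); print('sw',S.round(1))
c=np.array([[px(71,122,4,190,130)],[px(641,72,4,190,130)],[px(674,398,4,190,130)],[px(96,447,4,190,130)]]).reshape(-1,2)
C=at_z('top',c,75); print('box corners',C.round(1),C.mean(0).round(1))
print('cup',at_z('top',[px(365,184,4,190,130)],129).round(1))
cc=at_z('top',[px(298,184,4,190,130),px(432,184,4,190,130),px(365,120,4,190,130),px(365,248,4,190,130)],129).round(1);print(cc)
print('tubs',at_z('top',[px(172,197,4,190,130),px(552,165,4,190,130)],149).round(1))
d=np.load('pics/top0.npy')
for n,(x,y) in dict(bot=(233,426),s1=(172,295),s2=(344,386),jar=(256,117)).items():
    p=px(x,y,4.2,350,140); dd=np.median(d[int(p[1])-1:int(p[1])+3,int(p[0])-1:int(p[0])+3]); print(n,np.round(p,1),at_depth('top',[p],[dd]).round(1))
for n,p in dict(ljar=(137,245),wb=(149,181),rack=(302,106)).items(): print(n,at_depth('top',[p],[d[p[1],p[0]]]).round(1))
E
python3 m.py
python3 - <<'E'
from h import *
# cloud of points near bottles
d=np.load('pics/top0.npy')
v,u=np.mgrid[195:265,365:450]; P=at_depth('top',np.c_[u.ravel(),v.ravel()],d[v,u].ravel())
for lo,hi in((136,144),(40,100)):
  m=(P[:,2]>lo)&(P[:,2]<hi); Q=P[m]; print(lo,len(Q),Q.min(0).round(1),Q.max(0).round(1),Q.mean(0).round(1))
d=np.load('pics/side0.npy')
v,u=np.mgrid[300:370,300:365]; P=at_depth('side',np.c_[u.ravel(),v.ravel()],d[v,u].ravel())
for z in range(10,150,10):
  m=(abs(P[:,2]-z)<5)&(P[:,0]<540)&(P[:,1]>-345); Q=P[m]; print(z,len(Q),Q.min(0).round(1) if len(Q) else 0,Q.max(0).round(1) if len(Q) else 0)
E
```

```text
sw [[ 505.2   92.6  103. ]
 [ 514.3  -35.7  103. ]
 [ 522.8 -163.2  103. ]]
box corners [[ 691.3  186.1   75. ]
 [ 720.5 -226.6   75. ]
 [ 484.8 -244.6   75. ]
 [ 456.7  170.2   75. ]] [588.3 -28.7  75. ]
cup [[636.9 -25.9 129. ]]
[[637.7  20.7 129. ]
 [636.1 -72.4 129. ]
 [681.6 -26.6 129. ]
 [592.3 -25.1 129. ]]
tubs [[ 628.1  106.4  149. ]
 [ 645.7 -154.2  149. ]]
bot [405.1 241. ] [[ 450.1 -363.   140.3]]
s1 [390.6 209.9] [[ 537.9 -335.4   93.4]]
s2 [431.5 231.5] [[ 474.5 -450.    92.8]]
jar [410.6 167.5] [[ 658.2 -396.7   90.2]]
ljar [[449.9 388.7  82.2]]
wb [[634.6 358.2  65.3]]
rack [[833.3 -88.6 122.8]]
136 107 [ 433.8 -379.   136. ] [ 466.7 -346.3  144. ] [ 449.6 -363.8  140. ]
40 405 [ 424.1 -516.9   40.4] [ 556.  -315.7   99.9] [ 492.3 -383.6   75.3]
10 18 [ 492.8 -344.4    7.6] [ 525.4 -244.8   15. ]
20 23 [ 490.9 -345.    15.1] [ 523.  -245.4   24.9]
30 20 [ 520.6 -344.3   26.2] [ 524.4 -324.5   34.3]
40 21 [ 520.3 -344.6   35. ] [ 524.8 -323.6   44.9]
50 25 [ 520.3 -344.8   46.5] [ 525.2 -323.7   54.7]
60 19 [ 520.2 -344.5   55.4] [ 524.2 -328.    64. ]
70 61 [ 432.2 -345.    65.7] [ 536.5 -317.8   75. ]
80 23 [ 527.1 -344.8   75. ] [ 535.7 -331.5   84.8]
90 29 [ 526.8 -344.8   85. ] [ 538.8 -330.8   94.5]
100 11 [ 432.3 -344.8   95.7] [ 527.3 -338.4  104.1]
110 2 [ 441.5 -344.4  105.5] [ 443.7 -344.3  107. ]
120 0 0 0
130 0 0 0
140 0 0 0
```

```bash
python3 - <<'E'
from h import *
b=cv2.imread('pics/side0.png'); cv2.imwrite('pics/sc2.png',cv2.resize(b[140:280,190:390],None,fx=4,fy=4,interpolation=cv2.INTER_CUBIC))
print('bot side',at_z('side',[[(228.5)/4.2-.5+270,(228.5)/4.2-.5+260]],140).round(1))
a=cv2.cvtColor(cv2.imread('pics/top0.png'),cv2.COLOR_BGR2GRAY)
n,l,s,c=cv2.connectedComponentsWithStats((a[205:236,225:345]<40).astype(np.uint8))
for i in range(1,n): 
  if s[i][4]>50: q=c[i]+[225,205]; print(s[i],q.round(2),at_z('top',[q],103).round(1))
d=np.load('pics/top0.npy')
for p in [(470,200),(500,222),(455,180),(455,260),(330,172),(233,180),(375,107),(490,345),(540,230),(225,105)]: print(p,at_depth('top',[p],[d[p[1],p[0]]]).round(0))
E
```

```text
bot side [[ 450.9 -363.1  140. ]]
[ 99   5  14  14 155] [330.67 216.48] [[ 521.7 -164.1  103. ]]
[ 53   9  14  14 148] [284.78 220.32] [[513.1 -34.7 103. ]]
[  7  13  15  13 149] [239.09 224.11] [[504.6  94.1 103. ]]
(470, 200) [[ 557. -528.  188.]]
(500, 222) [[ 497. -593.  220.]]
(455, 180) [[ 623. -532.   63.]]
(455, 260) [[ 390. -528.   52.]]
(330, 172) [[ 643. -161.  145.]]
(233, 180) [[625. 106. 147.]]
(375, 107) [[ 833. -299.   98.]]
(490, 345) [[ 134. -639.    8.]]
(540, 230) [[ 475. -695.  223.]]
(225, 105) [[848. 132.  91.]]
```

View pics/sc2.png

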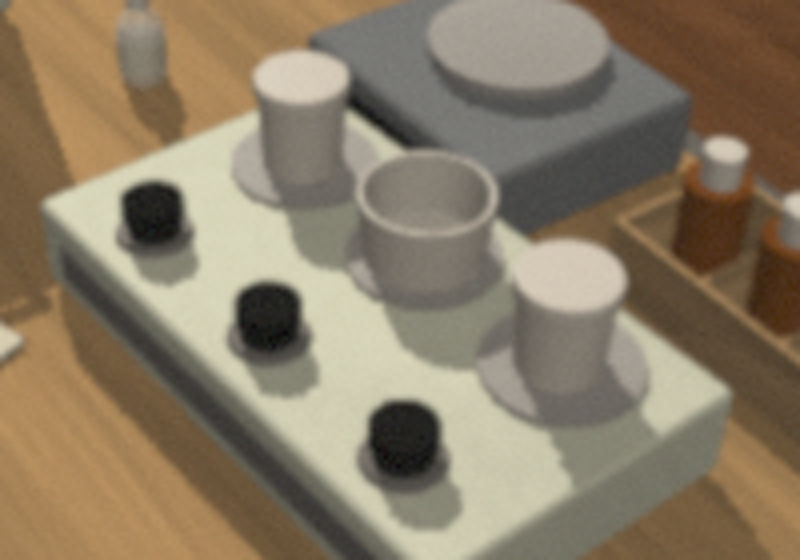

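```bash
cat >> h.py <<'E'
def tr(yaw): 
    c,s=np.cos(yaw),np.sin(yaw); return np.array([[c,s,0],[s,-c,0],[0,0,-1]])
def R_now():
    from scipy.spatial.transform import Rotation as Ro
    return Ro.from_euler('xyz',sensors.observe()['tool_rot']).as_matrix()
def plan(tgts,yaw=None):
    """world waypoints -> total tool-frame offsets per leg (yaw held), + rotvec"""
    s=sensors.observe(); p=np.array(s['eef_pos']);R=R_now()
    print('t',round(s['clock'],2),'at',p.round(1),'rpy',np.round(s['tool_rot'],4),'F',np.round(s['force'],2),'gap',round(float(s['finger_gap'])*93,1))
    if yaw is not None:
        from scipy.spatial.transform import Rotation as Ro
        print('rot',Ro.from_matrix(R.T@tr(yaw)).as_rotvec().round(4)); 
    for t in tgts:
        t=np.array(t,float); o=R.T@(t-p); n=int(np.ceil(np.linalg.norm(o)/62)); print(t,'tot',o.round(1),'n',n,'per',(o/n).round(1)); p=t
E
python3 - <<'E'
from h import *
d=np.load('pics/top0.npy')
for p in [(40,225),(75,325),(100,325),(60,210),(100,200),(85,225),(103,257),(20,320)]: print(p,at_depth('top',[p],[d[p[1],p[0]]]).round(0))
plan([(270,250,190),(420,0,190),(450,-363,180)],1.073)
E
```

```text
(40, 225) [[508. 569. 293.]]
(75, 325) [[210. 603.  -7.]]
(100, 325) [[210. 525.  -1.]]
(60, 210) [[544. 522. 288.]]
(100, 200) [[583. 510.  42.]]
(85, 225) [[508. 508. 161.]]
(103, 257) [[416. 494.  62.]]
(20, 320) [[275. 622. 284.]]
t 0.1 at [142.6 530.6 193.7] rpy [-3.1412e+00  1.6000e-03  1.3080e+00] F [0.26 0.38 0.22] gap 93.0
rot [-2.00e-04  1.60e-03  2.35e-01]
[270. 250. 190.] tot [-237.9  195.9    4. ] n 5 per [-47.6  39.2   0.8]
[420.   0. 190.] tot [-202.4  209.8    0.3] n 5 per [-40.5  42.    0.1]
[ 450. -363.  180.] tot [-342.7  123.3   10.5] n 6 per [-57.1  20.5   1.8]
```

Call:
carry_out(rows=[{"offset": [-47.5, 39, 1]}, {"offset": [-47.5, 39, 1]}, {"offset": [-47.5, 39, 1]}, {"offset": [-47.5, 39, 1]}, {"offset": [-47.5, 39, 0]}, {"offset": [-41, 42, 0]}, {"offset": [-41, 42, 0]}, {"offset": [-41, 42, 0]}])

```text
invalid input
```

```bash
python3 - <<'E'
from h import *
plan([(420,0,190),(450,-363,180)],1.073)
plan([(430,-100,190),(450,-363,180)],1.073)
E
```

```text
t 0.1 at [142.6 530.6 193.7] rpy [-3.1412e+00  1.6000e-03  1.3080e+00] F [0.26 0.38 0.22] gap 93.0
rot [-2.00e-04  1.60e-03  2.35e-01]
[420.   0. 190.] tot [-440.3  405.7    4.3] n 10 per [-44.   40.6   0.4]
[ 450. -363.  180.] tot [-342.7  123.3   10.5] n 6 per [-57.1  20.5   1.8]
t 0.1 at [142.6 530.6 193.7] rpy [-3.1412e+00  1.6000e-03  1.3080e+00] F [0.26 0.38 0.22] gap 93.0
rot [-2.00e-04  1.60e-03  2.35e-01]
[ 430. -100.  190.] tot [-534.3  441.4    4.4] n 12 per [-44.5  36.8   0.4]
[ 450. -363.  180.] tot [-248.8   87.6   10.4] n 5 per [-49.8  17.5   2.1]
```

Probably each row needs both fields.

Call:
carry_out(rows=[{"offset": [-47.5, 39, 1], "rot": [0, 0, 0]}, {"offset": [-47.5, 39, 1], "rot": [0, 0, 0]}, {"offset": [-47.5, 39, 1], "rot": [0, 0, 0]}, {"offset": [-47.5, 39, 1], "rot": [0, 0, 0]}, {"offset": [-47.5, 39, 0], "rot": [0, 0, 0]}, {"offset": [-41, 42, 0], "rot": [0, 0, 0]}, {"offset": [-41, 42, 0], "rot": [0, 0, 0]}, {"offset": [-41, 42, 0], "rot": [0, 0, 0]}])

```text
clock: 1.1
eef_pos: [362.3, 91.4, 188.1]
tool_rot: [3.141, 0.002, 1.318]
force: [1.1, 0.7, -0.2]
finger_gap: 1.002
```

```bash
python3 - <<'E'
from h import *
plan([(420,0,190),(450,-363,180)],1.073)
E
```

```text
t 1.1 at [362.3  91.4 188.1] rpy [3.1406e+00 2.5000e-03 1.3177e+00] F [ 1.13  0.66 -0.2 ] gap 93.2
rot [0.0013 0.0024 0.2447]
[420.   0. 190.] tot [-74.1  78.8  -1.7] n 2 per [-37.   39.4  -0.8]
[ 450. -363.  180.] tot [-343.9  119.9   11. ] n 6 per [-57.3  20.    1.8]
```

Call:
carry_out(rows=[{"offset": [-37, 39.5, -1], "rot": [0, 0, 0]}, {"offset": [-37, 39.5, -1], "rot": [0, 0, 0]}, {"offset": [-57, 20, 0], "rot": [0, 0, 0]}, {"offset": [-57, 20, 0], "rot": [0, 0, 0]}, {"offset": [-57, 20, 0], "rot": [0, 0, 0]}, {"offset": [-57, 20, 0], "rot": [0, 0, 0]}, {"offset": [-57, 20, 0], "rot": [0, 0, 0.12]}, {"offset": [0, 0, 0], "rot": [0, 0, 0.12]}])

```text
clock: 2.1
eef_pos: [445.8, -318.7, 188.1]
tool_rot: [-3.141, 0.0, 1.065]
force: [0.2, 1.8, -0.5]
finger_gap: 1.0
```

```bash
python3 - <<'E'
from h import *
plan([(450,-363,160),(450,-363,66)],1.073)
E
```

```text
t 2.1 at [ 445.8 -318.7  188.1] rpy [-3.1412e+00  3.0000e-04  1.0645e+00] F [ 0.2   1.83 -0.52] gap 93.0
rot [-0.0004  0.0003 -0.0085]
[ 450. -363.  160.] tot [-36.7  25.2  28.1] n 1 per [-36.7  25.2  28.1]
[ 450. -363.   66.] tot [ 0.  0. 94.] n 2 per [ 0.  0. 47.]
```

Call:
carry_out(rows=[{"offset": [-37, 25, 16], "rot": [0, 0, 0]}, {"offset": [0, 0, 0], "rot": [0, 0, 0]}])

```text
clock: 2.35
eef_pos: [449.1, -364.9, 170.4]
tool_rot: [-3.139, -0.001, 1.061]
force: [-0.6, 0.6, -0.2]
finger_gap: 1.0
```

```bash
python3 - <<'E'
from h import *
plan([(450,-363,160),(450,-363,66)],1.073)
save('side','side1'); save('top','top1')
a=cv2.imread('pics/side1.png'); cv2.imwrite('pics/side1c.png',cv2.resize(a[200:400,240:460],None,fx=3,fy=3))
E
```

```text
t 2.35 at [ 449.1 -364.9  170.4] rpy [-3.1393e+00 -8.0000e-04  1.0615e+00] F [-0.56  0.57 -0.21] gap 93.0
rot [-0.0023 -0.0008 -0.0115]
[ 450. -363.  160.] tot [ 2.  -0.1 10.4] n 1 per [ 2.  -0.1 10.4]
[ 450. -363.   66.] tot [-0.1  0.2 94. ] n 2 per [-0.   0.1 47. ]
```

View pics/side1c.png

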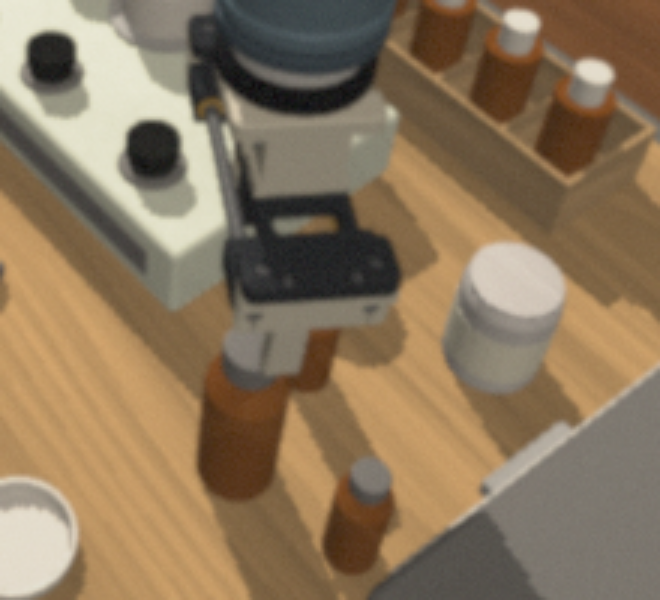

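View pics/top1.png

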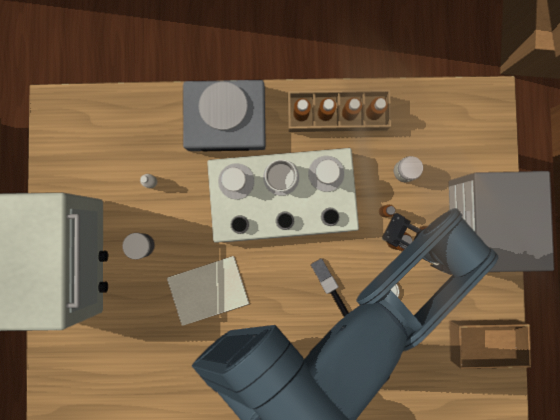

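Call:
carry_out(rows=[{"offset": [2, 0, 40], "rot": [0, 0, 0]}, {"offset": [0, 0, 40], "rot": [0, 0, 0]}, {"offset": [0, 0, 23], "rot": [0, 0, 0]}, {"offset": [0, 0, 0], "rot": [0, 0, 0]}])

```text
clock: 2.95
eef_pos: [452.5, -356.6, 69.9]
tool_rot: [3.139, -0.001, 1.068]
force: [-0.0, -0.0, 0.3]
finger_gap: 0.999
```

```bash
python3 - <<'E'
from h import *
plan([(450,-363,66)],1.073)
E
```

```text
t 2.95 at [ 452.5 -356.6   69.9] rpy [ 3.1387e+00 -1.2000e-03  1.0677e+00] F [-0.03 -0.05  0.31] gap 92.9
rot [ 0.0029 -0.0012 -0.0053]
[ 450. -363.   66.] tot [-6.8  0.9  3.9] n 1 per [-6.8  0.9  3.9]
```

Call:
carry_out(rows=[{"offset": [-7, 1, 4], "rot": [0, 0, 0]}, {"offset": [0, 0, 0], "rot": [0, 0, 0]}])

```text
clock: 3.2
eef_pos: [451.2, -363.7, 68.4]
tool_rot: [3.135, 0.0, 1.069]
force: [0.3, -0.5, -0.2]
finger_gap: 0.998
```

Call:
carry_out(rows=[{"offset": [0, 0, 0], "rot": [0, 0, 0]}, {"offset": [0, 0, 0], "rot": [0, 0, 0]}, {"offset": [0, 0, 0], "rot": [0, 0, 0]}, {"offset": [0, 0, 0], "rot": [0, 0, 0]}], claw=40, grip_force=25)

```text
clock: 3.7
eef_pos: [452.1, -364.9, 70.7]
tool_rot: [3.131, 0.001, 1.069]
force: [-0.4, -0.2, -0.5]
finger_gap: 0.619
```

```bash
python3 - <<'E'
from h import *
plan([(450,-363,66)],1.073)
E
```

```text
t 3.7 at [ 452.1 -364.9   70.7] rpy [3.1314e+00 1.5000e-03 1.0690e+00] F [-0.41 -0.2  -0.53] gap 57.6
rot [ 0.0102  0.0015 -0.004 ]
[ 450. -363.   66.] tot [ 0.7 -2.8  4.7] n 1 per [ 0.7 -2.8  4.7]
```

Call:
carry_out(rows=[{"offset": [0, 0, 0], "rot": [0.01, 0, 0]}, {"offset": [0, 0, 0], "rot": [0, 0, 0]}])

```text
clock: 3.95
eef_pos: [451.9, -364.9, 70.7]
tool_rot: [-3.141, 0.001, 1.069]
force: [-1.5, -0.3, 1.1]
finger_gap: 0.562
```

```bash
python3 - <<'E'
from h import *
plan([(450,-363,66)],1.073)
E
```

```text
t 3.95 at [ 451.9 -364.9   70.7] rpy [-3.1408e+00  1.5000e-03  1.0688e+00] F [-1.45 -0.28  1.06] gap 52.3
rot [-0.0008  0.0015 -0.0042]
[ 450. -363.   66.] tot [ 0.7 -2.6  4.7] n 1 per [ 0.7 -2.6  4.7]
```

Call:
carry_out(rows=[{"offset": [0, 0, -30], "rot": [0, 0, 0]}, {"offset": [0, 0, -50], "rot": [0, 0, 0]}, {"offset": [0, 0, -50], "rot": [0, 0, 0]}, {"offset": [0, 0, -40], "rot": [0, 0, 0]}])

```text
clock: 4.45
eef_pos: [449.6, -361.5, 238.0]
tool_rot: [-3.126, -0.004, 1.069]
force: [0.8, -1.2, -2.3]
finger_gap: 0.562
```

```bash
python3 - <<'E'
from h import *
plan([(637,-26,245)],1.073)
save('side','side2')
E
```

```text
t 4.45 at [ 449.6 -361.5  238. ] rpy [-3.1256 -0.0045  1.0689] F [ 0.82 -1.15 -2.35] gap 52.2
rot [-0.016  -0.0045 -0.004 ]
[637. -26. 245.] tot [384.3   2.8  -5.3] n 7 per [54.9  0.4 -0.8]
```

View pics/side2.png

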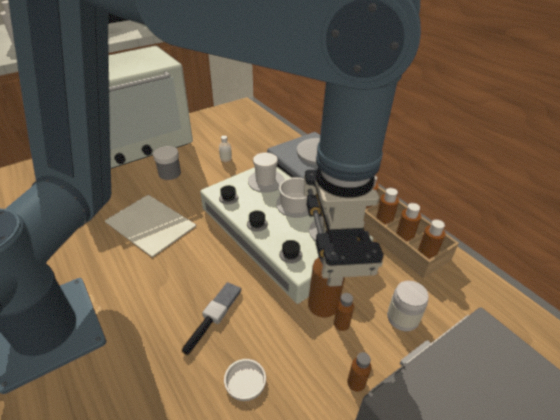

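Call:
carry_out(rows=[{"offset": [30, 0, -1], "rot": [-0.016, -0.004, 0]}, {"offset": [50, 0, -1], "rot": [0, 0, 0]}, {"offset": [55, 0, -1], "rot": [0, 0, 0]}, {"offset": [55, 0, -1], "rot": [0, 0, 0]}, {"offset": [55, 0, -1], "rot": [0, 0, 0]}, {"offset": [55, 0, -1], "rot": [0, 0, 0]}, {"offset": [40, 0, 0], "rot": [0, 0, 0]}, {"offset": [20, 0, 0], "rot": [0, 0, 0]}])

```text
clock: 5.5
eef_pos: [627.6, -40.1, 241.7]
tool_rot: [3.141, 0.005, 1.064]
force: [0.2, -1.0, -2.9]
finger_gap: 0.562
```

```bash
python3 - <<'E'
from h import *
plan([(637,-26,245)],1.073)
E
```

```text
t 5.5 at [627.6 -40.1 241.7] rpy [3.1406 0.0049 1.064 ] F [ 0.22 -0.98 -2.86] gap 52.3
rot [ 0.001  0.005 -0.009]
[637. -26. 245.] tot [16.9  1.4 -3.3] n 1 per [16.9  1.4 -3.3]
```

Call:
carry_out(rows=[{"offset": [17, 1, 0], "rot": [0, 0.005, 0]}, {"offset": [0, 0, 0], "rot": [0, 0, 0]}, {"offset": [0, 0, 0], "rot": [0, 0, 0]}])

```text
clock: 5.88
eef_pos: [636.4, -26.2, 240.0]
tool_rot: [-3.14, 0.002, 1.064]
force: [-0.3, -0.4, -2.6]
finger_gap: 0.563
```

```bash
python3 - <<'E'
from h import *
plan([(637,-26,160)],1.073)
save('side','side3'); save('top','top3')
a=cv2.imread('pics/side3.png'); cv2.imwrite('pics/side3c.png',cv2.resize(a[60:300,180:420],None,fx=2.4,fy=2.4))
E
```

```text
t 5.88 at [636.4 -26.2 240. ] rpy [-3.1402e+00  1.9000e-03  1.0640e+00] F [-0.32 -0.37 -2.58] gap 52.4
rot [-0.0014  0.0019 -0.009 ]
[637. -26. 160.] tot [ 0.7  0.5 80. ] n 2 per [ 0.3  0.3 40. ]
```

View pics/side3c.png

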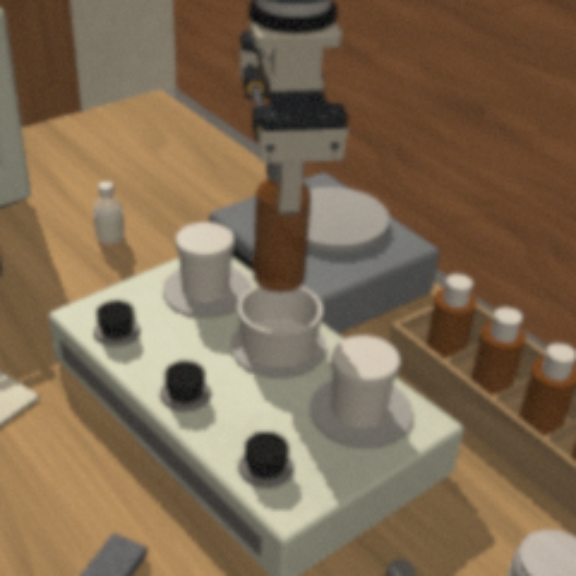

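View pics/top3.png

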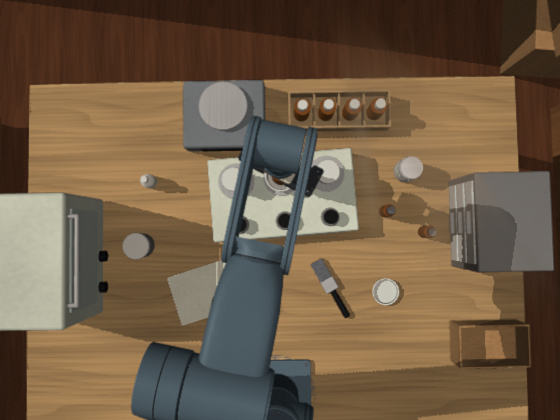

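Call:
carry_out(rows=[{"offset": [0.5, 0.5, 20], "rot": [0, 0, 0]}, {"offset": [0, 0, 15], "rot": [0, 0, 0]}])

```text
clock: 6.22
eef_pos: [637.7, -28.5, 206.4]
tool_rot: [3.139, 0.001, 1.061]
force: [0.0, -0.1, -4.2]
finger_gap: 0.563
```

```bash
python3 - <<'E'
from h import *
plan([(637,-26,160)],1.073)
E
```

```text
t 6.22 at [637.7 -28.5 206.4] rpy [3.1385e+00 8.0000e-04 1.0608e+00] F [ 0.03 -0.12 -4.2 ] gap 52.4
rot [ 0.003   0.0008 -0.0122]
[637. -26. 160.] tot [ 1.9 -1.9 46.4] n 1 per [ 1.9 -1.9 46.4]
```

Call:
carry_out(rows=[{"offset": [2, -2, 15], "rot": [0.003, 0, 0]}, {"offset": [0.5, -0.5, 13], "rot": [0, 0, 0]}, {"offset": [0.5, 0, 10], "rot": [0, 0, 0]}])

```text
clock: 6.6
eef_pos: [636.4, -25.5, 166.1]
tool_rot: [-3.141, 0.001, 1.059]
force: [0.1, 0.1, -4.0]
finger_gap: 0.562
```

```bash
python3 - <<'E'
from h import *
plan([(637,-26,160)],1.073)
E
```

```text
t 6.6 at [636.4 -25.5 166.1] rpy [-3.1410e+00  1.0000e-03  1.0594e+00] F [ 0.12  0.06 -4.04] gap 52.3
rot [-0.0006  0.001  -0.0136]
[637. -26. 160.] tot [-0.2  0.8  6.1] n 1 per [-0.2  0.8  6.1]
```

Call:
carry_out(rows=[{"offset": [0, 0.5, 7], "rot": [0, 0, 0]}, {"offset": [0, 0, 0], "rot": [0, 0, 0]}])

```text
clock: 6.85
eef_pos: [636.5, -25.5, 157.6]
tool_rot: [-3.139, 0.002, 1.06]
force: [0.4, 0.7, -2.4]
finger_gap: 0.563
```

Call:
carry_out(rows=[{"offset": [0, 0, 2], "rot": [0, 0, 0]}])

```text
clock: 6.98
eef_pos: [636.9, -25.5, 156.1]
tool_rot: [-3.141, 0.001, 1.06]
force: [-0.1, 1.2, -3.2]
finger_gap: 0.564
```

Call:
carry_out(rows=[{"offset": [0, 0, 1.5], "rot": [0, 0, 0]}])

```text
clock: 7.1
eef_pos: [637.2, -25.5, 154.9]
tool_rot: [-3.141, 0.001, 1.06]
force: [0.8, 0.4, -2.7]
finger_gap: 0.564
```

Call:
carry_out(rows=[{"offset": [0, 0, 1.5], "rot": [0, 0, 0]}])

```text
clock: 7.22
eef_pos: [637.7, -25.7, 154.8]
tool_rot: [3.14, 0.001, 1.06]
force: [-2.5, -0.1, 7.9]
finger_gap: 0.565
```

Call:
carry_out(rows=[{"offset": [0, 0, 0], "rot": [0, 0, 0]}, {"offset": [0, 0, 0], "rot": [0, 0, 0]}, {"offset": [0, 0, 0], "rot": [0, 0, 0]}], claw=85)

```text
clock: 7.6
eef_pos: [638.8, -25.9, 156.3]
tool_rot: [3.137, -0.001, 1.06]
force: [0.9, -0.4, -0.0]
finger_gap: 0.834
```

```bash
python3 - <<'E'
from h import *
plan([(637,-26,160)],1.073)
save('side','side4')
a=cv2.imread('pics/side4.png'); cv2.imwrite('pics/side4c.png',cv2.resize(a[60:300,180:420],None,fx=2.4,fy=2.4))
E
```

```text
t 7.6 at [638.8 -25.9 156.3] rpy [ 3.1366e+00 -5.0000e-04  1.0599e+00] F [ 0.87 -0.38 -0.03] gap 77.6
rot [ 0.005  -0.0005 -0.0131]
[637. -26. 160.] tot [-0.9 -1.5 -3.7] n 1 per [-0.9 -1.5 -3.7]
```

View pics/side4c.png

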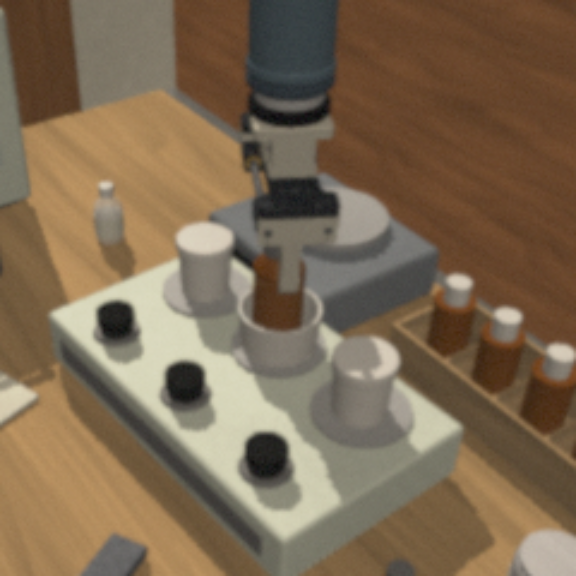

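Call:
carry_out(rows=[{"offset": [-1, -1.5, -10], "rot": [0.005, 0, 0]}, {"offset": [0, 0, -25], "rot": [0, 0, 0]}])

```text
clock: 7.9
eef_pos: [635.4, -25.8, 190.3]
tool_rot: [-3.137, 0.001, 1.06]
force: [0.1, 0.5, 0.2]
finger_gap: 0.914
```

Call:
carry_out(rows=[{"offset": [0, 0, -30], "rot": [0, 0, 0]}, {"offset": [0, 0, -30], "rot": [0, 0, 0]}])

```text
clock: 8.15
eef_pos: [635.3, -25.9, 252.6]
tool_rot: [-3.135, 0.001, 1.06]
force: [0.2, 0.5, -0.6]
finger_gap: 0.912
```

```bash
python3 - <<'E'
from h import *
plan([(637,-26,250),(522,-164,240)],1.073)
save('side','side5')
a=cv2.imread('pics/side5.png'); cv2.imwrite('pics/side5c.png',cv2.resize(a[60:300,180:420],None,fx=2.4,fy=2.4))
E
```

```text
t 8.15 at [635.3 -25.9 252.6] rpy [-3.1353e+00  1.1000e-03  1.0598e+00] F [ 0.18  0.5  -0.6 ] gap 84.8
rot [-0.0063  0.001  -0.0132]
[637. -26. 250.] tot [0.8 1.6 2.6] n 1 per [0.8 1.6 2.6]
[ 522. -164.  240.] tot [-176.6  -32.8   10.4] n 3 per [-58.9 -10.9   3.5]
```

View pics/side5c.png

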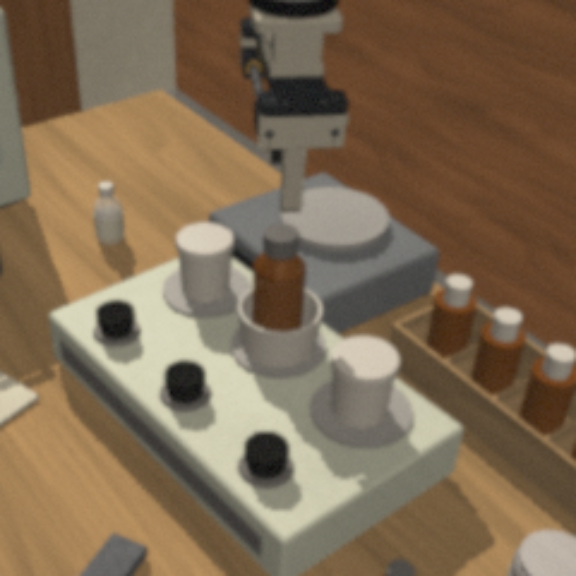

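Call:
carry_out(rows=[{"offset": [-58, -10, 3], "rot": [0, 0, 0]}, {"offset": [-58, -10, 3], "rot": [0, 0, 0]}, {"offset": [-58, -10, 3], "rot": [0, 0, -0.08]}, {"offset": [0, 0, 0], "rot": [-0.006, 0, -0.17]}, {"offset": [0, 0, 0], "rot": [0, 0, -0.17]}, {"offset": [0, 0, 0], "rot": [0, 0, -0.16]}], claw=0, grip_force=20)

```text
clock: 8.95
eef_pos: [523.7, -168.6, 251.6]
tool_rot: [3.128, 0.006, 1.657]
force: [0.1, 0.4, 0.0]
finger_gap: 0.318
```

```bash
python3 - <<'E'
from h import *
plan([(522,-164,113)],1.64)
E
```

```text
t 8.95 at [ 523.7 -168.6  251.6] rpy [3.1281 0.006  1.6572] F [0.14 0.43 0.05] gap 29.6
rot [0.0135 0.0058 0.0173]
[ 522. -164.  113.] tot [  5.6  -3.2 138.5] n 3 per [ 1.9 -1.1 46.2]
```

Call:
carry_out(rows=[{"offset": [3, -1, 45], "rot": [0.0135, 0.006, 0]}, {"offset": [0, 0, 45], "rot": [0, 0, 0]}, {"offset": [0, 0, 28], "rot": [0, 0, 0]}, {"offset": [0, 0, 0], "rot": [0, 0, 0]}])

```text
clock: 9.45
eef_pos: [524.2, -167.0, 133.1]
tool_rot: [3.137, 0.003, 1.658]
force: [-0.2, -0.2, 0.4]
finger_gap: 0.008
```

```bash
python3 - <<'E'
from h import *
plan([(522,-164,108)],1.64)
E
```

```text
t 9.45 at [ 524.2 -167.   133.1] rpy [3.1375e+00 2.6000e-03 1.6585e+00] F [-0.22 -0.16  0.41] gap 0.7
rot [0.0041 0.0026 0.0185]
[ 522. -164.  108.] tot [ 3.3 -2.1 25.1] n 1 per [ 3.3 -2.1 25.1]
```

Call:
carry_out(rows=[{"offset": [3, -2, 20], "rot": [0.004, 0.002, 0]}, {"offset": [0, 0, 4], "rot": [0, 0, 0]}])

```text
clock: 9.7
eef_pos: [523.8, -165.3, 111.8]
tool_rot: [3.138, 0.003, 1.659]
force: [-0.4, -0.3, 0.4]
finger_gap: 0.008
```

Call:
carry_out(rows=[{"offset": [0, 0, 0], "rot": [0, 0, 0]}])

```text
clock: 9.82
eef_pos: [524.8, -165.8, 113.3]
tool_rot: [3.136, 0.004, 1.659]
force: [1.0, 0.6, -0.1]
finger_gap: 0.006
```

```bash
python3 - <<'E'
from h import *
plan([(522,-164,103)],1.64)
E
```

```text
t 9.82 at [ 524.8 -165.8  113.3] rpy [3.1359 0.0045 1.6586] F [ 1.02  0.63 -0.09] gap 0.6
rot [0.0058 0.0044 0.0186]
[ 522. -164.  103.] tot [ 2.1 -2.7 10.3] n 1 per [ 2.1 -2.7 10.3]
```

Call:
carry_out(rows=[{"offset": [2, -2.5, 8], "rot": [0.005, 0.004, 0]}])

```text
clock: 9.95
eef_pos: [523.4, -164.8, 106.9]
tool_rot: [3.138, 0.002, 1.659]
force: [-0.5, 0.9, 0.4]
finger_gap: 0.005
```

Call:
carry_out(rows=[{"offset": [0, 0, 2], "rot": [0, 0, 0]}])

```text
clock: 10.07
eef_pos: [523.3, -164.7, 104.9]
tool_rot: [3.138, 0.002, 1.659]
force: [0.0, -0.3, 0.8]
finger_gap: 0.003
```

Call:
carry_out(rows=[{"offset": [0, 0, 1.5], "rot": [0, 0, 0]}])

```text
clock: 10.2
eef_pos: [523.5, -164.9, 103.6]
tool_rot: [3.138, 0.003, 1.659]
force: [-0.1, 0.0, -0.4]
finger_gap: 0.005
```

Call:
carry_out(rows=[{"offset": [0, 0, 1.5], "rot": [0, 0, 0]}])

```text
clock: 10.32
eef_pos: [523.6, -164.9, 102.2]
tool_rot: [3.137, 0.003, 1.659]
force: [0.2, -0.3, 0.0]
finger_gap: 0.009
```

Call:
carry_out(rows=[{"offset": [0, 0, 1.5], "rot": [0, 0, 0]}])

```text
clock: 10.45
eef_pos: [523.6, -165.0, 100.6]
tool_rot: [3.137, 0.003, 1.659]
force: [-0.3, -0.9, 0.1]
finger_gap: 0.005
```

Call:
carry_out(rows=[{"offset": [0, 0, 1.5], "rot": [0, 0, 0]}])

```text
clock: 10.58
eef_pos: [523.6, -164.9, 99.0]
tool_rot: [3.137, 0.003, 1.659]
force: [0.9, 0.3, -0.5]
finger_gap: 0.001
```

Call:
carry_out(rows=[{"offset": [0, 0, 1.5], "rot": [0, 0, 0]}])

```text
clock: 10.7
eef_pos: [523.6, -164.9, 97.3]
tool_rot: [3.137, 0.003, 1.659]
force: [1.4, -0.5, 0.0]
finger_gap: 0.004
```

Call:
carry_out(rows=[{"offset": [0, 0, 1.5], "rot": [0, 0, 0]}])

```text
clock: 10.82
eef_pos: [523.6, -165.0, 95.7]
tool_rot: [3.137, 0.003, 1.659]
force: [-0.4, 0.4, -0.4]
finger_gap: 0.005
```

Call:
carry_out(rows=[{"offset": [0, 0, 1.5], "rot": [0, 0, 0]}])

```text
clock: 10.95
eef_pos: [523.7, -165.0, 94.1]
tool_rot: [3.137, 0.003, 1.659]
force: [-0.5, -0.5, 0.1]
finger_gap: 0.005
```

```bash
python3 - <<'E'
from h import *
plan([(522,-164,103)],1.64)
save('side','side6')
a=cv2.imread('pics/side6.png'); cv2.imwrite('pics/side6c.png',cv2.resize(a[160:300,220:360],None,fx=4.2,fy=4.2,interpolation=cv2.INTER_CUBIC))
for i in range(1): print(st()['force'])
E
```

```text
t 10.95 at [ 523.7 -165.    94.1] rpy [3.1374e+00 2.8000e-03 1.6585e+00] F [-0.51 -0.55  0.13] gap 0.5
rot [0.0043 0.0028 0.0185]
[ 522. -164.  103.] tot [ 1.1 -1.5 -8.9] n 1 per [ 1.1 -1.5 -8.9]
[-0.2363, 0.372, 0.1792]
```

View pics/side6c.png

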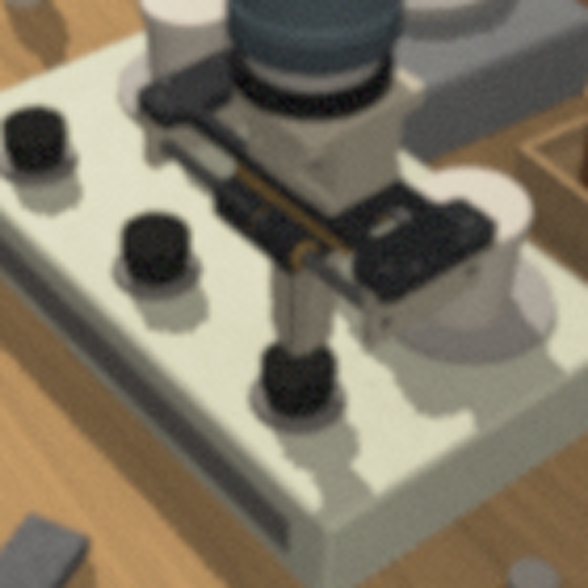

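Call:
carry_out(rows=[{"offset": [0, 0, 1.5], "rot": [0, 0, 0]}])

```text
clock: 11.12
eef_pos: [523.6, -164.9, 92.4]
tool_rot: [3.138, 0.003, 1.659]
force: [0.2, -0.1, -0.4]
finger_gap: 0.003
```

Call:
carry_out(rows=[{"offset": [0, 0, 1.5], "rot": [0, 0, 0]}])

```text
clock: 11.25
eef_pos: [523.6, -164.9, 90.8]
tool_rot: [3.138, 0.003, 1.659]
force: [0.1, -0.4, 0.2]
finger_gap: 0.004
```

Call:
carry_out(rows=[{"offset": [0, 0, 1], "rot": [0, 0, 0]}])

```text
clock: 11.38
eef_pos: [523.5, -164.9, 89.6]
tool_rot: [3.138, 0.003, 1.659]
force: [1.2, -0.9, -0.2]
finger_gap: 0.003
```

```bash
python3 - <<'E'
from h import *
save('side','side7')
a=cv2.imread('pics/side7.png'); cv2.imwrite('pics/side7c.png',cv2.resize(a[210:270,260:330],None,fx=9,fy=9,interpolation=cv2.INTER_CUBIC))
d=np.load('pics/side7.npy'); d0=np.load('pics/side0.npy')
for v in range(222,262,2):
  P=at_depth('side',[(291,v)],[d[v,291]])[0]; Q=at_depth('side',[(291,v)],[d0[v,291]])[0]; print(v,P.round(1),a[v,291],Q.round(1))
E
```

```text
222 [ 493.2 -199.3  216.7] [50 71 84] [586.6 -76.8  76.8]
224 [ 494.5 -198.   209.7] [45 62 75] [584.7 -79.6  73.1]
226 [ 495.8 -196.5  202.5] [68 77 84] [579.2 -87.2  75.1]
228 [ 513.8 -173.2  169.5] [ 85  98 103] [575.3 -92.7  74.6]
230 [ 514.4 -172.7  162.9] [ 87  99 102] [571.8 -97.5  73.5]
232 [ 514.  -173.5  158. ] [ 83  99 102] [ 567.  -104.1   74.5]
234 [ 515.3 -172.1  150.2] [ 84  98 104] [ 562.7 -110.2   75. ]
236 [ 515.5 -172.1  144.2] [ 88  99 105] [ 559.7 -114.4   73.3]
238 [ 515.2 -172.8  138.9] [ 87  98 106] [ 555.1 -120.8   74.4]
240 [ 514.6 -174.   134.2] [ 84  98 103] [ 533.8 -148.9  102.8]
242 [ 514.4 -174.5  128.6] [ 87 101 107] [ 529.  -155.5  104.5]
244 [ 514.1 -175.2  123.2] [ 82  95 100] [ 526.1 -159.6  103.3]
246 [ 522.9 -164.   102.3] [49 57 59] [ 522.3 -164.8  103.4]
248 [ 519.2 -169.2  102.5] [29 34 31] [ 519.4 -168.9  102.2]
250 [ 516.2 -173.4  101.5] [18 23 25] [ 516.2 -173.5  101.6]
252 [ 511.2 -180.2  104. ] [32 29 33] [ 512.4 -178.7  102. ]
254 [ 511.  -180.9   98.4] [29 26 27] [ 511.2 -180.6   98. ]
256 [ 510.6 -181.6   92.8] [20 18 20] [ 511.4 -180.7   91.5]
258 [ 513.2 -178.6   82. ] [38 36 41] [ 514.  -177.6   80.5]
260 [ 512.6 -179.8   76.8] [71 78 82] [ 511.2 -181.5   79.2]
```

View pics/side7c.png

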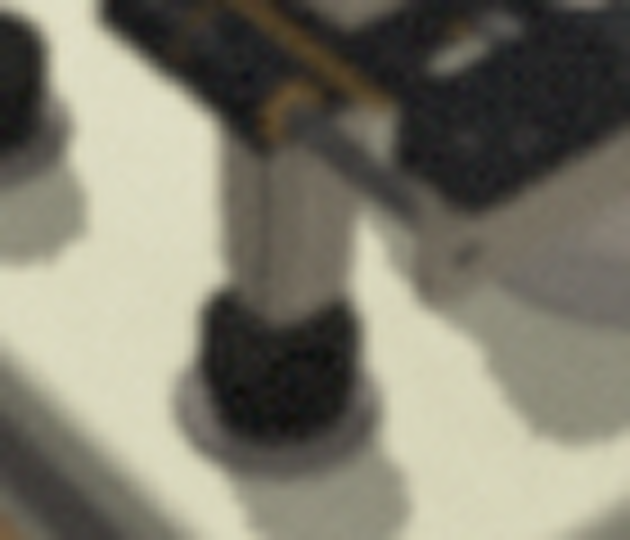

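```bash
python3 - <<'E'
from h import *
for tag,c in(('side1',(332,np.arange(300,335,2))),('side5',(301,np.arange(120,150,2))),('side4',(301,np.arange(150,190,2)))):
  d=np.load(f'pics/{tag}.npy'); a=cv2.imread(f'pics/{tag}.png'); u=c[0]
  print(tag)
  for v in c[1]: print(v,at_depth('side',[(u,v)],[d[v,u]])[0].round(1),a[v,u])
print(st())
E
```

```text
side1
300 [ 385.4 -436.5  312.4] [59 61 66]
302 [ 387.1 -435.5  305.6] [107 122 129]
304 [ 393.4 -430.3  290.4] [109 125 134]
306 [ 392.2 -432.   288.7] [108 124 133]
308 [ 392.8 -432.2  283.9] [111 126 133]
310 [ 411.8 -415.7  244.7] [109 125 132]
312 [ 411.2 -416.8  241.4] [106 121 129]
314 [ 413.2 -415.7  233.4] [107 121 129]
316 [ 413.4 -416.2  228.6] [105 121 129]
318 [ 415.  -415.5  221.2] [105 122 129]
320 [ 415.4 -415.8  215.9] [108 123 131]
322 [ 416.2 -415.8  209.8] [109 124 131]
324 [ 416.5 -416.3  204.7] [ 95 108 120]
326 [ 461.  -377.9  111.7] [51 70 99]
328 [ 459.2 -380.3  109.8] [ 27  63 100]
330 [ 456.2 -383.8  110.4] [ 33  63 104]
332 [ 456.2 -384.7  105. ] [ 37  68 109]
334 [ 454.5 -387.   103. ] [ 32  65 106]
side5
120 [585.5 -97.1 364.9] [ 96 110 116]
122 [600.5 -78.4 347.9] [ 95 108 114]
124 [603.9 -74.4 340.5] [ 96 109 115]
126 [604.6 -73.9 335.5] [ 97 111 117]
128 [603.2 -76.  332.2] [ 98 110 118]
130 [602.  -77.8 328.7] [ 97 109 116]
132 [603.8 -76.  322.6] [ 98 111 118]
134 [604.3 -75.6 317.5] [ 98 111 118]
136 [604.9 -75.3 312.4] [ 95 109 116]
138 [605.5 -74
[... 685 characters left out ...]
 [612.4 -73.3 210. ] [ 95 110 116]
176 [614.3 -71.2 202.4] [ 95 108 115]
178 [612.6 -73.8 198.9] [ 96 111 117]
180 [611.8 -75.2 194.4] [ 93 106 113]
182 [632.  -50.5 165.2] [48 64 80]
184 [632.8 -50.  158.4] [28 51 82]
186 [632.2 -51.2 153.3] [29 54 83]
188 [632.4 -51.5 147.3] [31 52 81]
{'clock': 11.425, 'joint_positions': [-0.5084, 0.3463, 1.6867, 0.0, 1.1041, -2.167], 'joint_velocities': [0.0004, -0.0017, -0.0006, -0.0002, 0.0032, 0.0002], 'joint_torque': [0.0141, -45.6854, -25.2938, -0.0506, 0.0219, -0.0004], 'eef_pos': [523.4768, -164.8425, 89.5282], 'tool_rot': [3.1378, 0.0025, 1.6586], 'force': [-0.061, -0.2733, -0.0563], 'wrist_torque': [0.048, -0.051, -0.0454], 'finger_gap': 0.0083}
```

Call:
carry_out(rows=[{"offset": [1, -1.5, 10], "rot": [0.004, 0.003, 0]}])

```text
clock: 11.55
eef_pos: [522.5, -164.3, 79.9]
tool_rot: [3.14, 0.0, 1.659]
force: [-0.5, 0.5, 0.1]
finger_gap: 0.002
```

Call:
carry_out(rows=[{"offset": [0, 0, 1.5], "rot": [0, 0, 0]}])

```text
clock: 11.68
eef_pos: [521.8, -164.0, 77.3]
tool_rot: [-3.141, -0.001, 1.659]
force: [-0.1, 0.9, 0.6]
finger_gap: 0.005
```

Call:
carry_out(rows=[{"offset": [0, 0, 1.5], "rot": [0, 0, 0]}])

```text
clock: 11.8
eef_pos: [521.9, -164.0, 75.7]
tool_rot: [-3.141, -0.001, 1.659]
force: [0.9, -0.6, 0.6]
finger_gap: 0.001
```

Call:
carry_out(rows=[{"offset": [0, 0, 1.5], "rot": [0, 0, 0]}])

```text
clock: 11.92
eef_pos: [521.9, -164.0, 74.1]
tool_rot: [-3.141, -0.001, 1.659]
force: [-0.6, 0.9, 1.9]
finger_gap: 0.009
```

Call:
carry_out(rows=[{"offset": [0, 0, 1], "rot": [0, 0, 0]}])

```text
clock: 12.05
eef_pos: [521.9, -164.0, 73.1]
tool_rot: [-3.141, -0.001, 1.659]
force: [-0.7, -0.1, 1.3]
finger_gap: 0.006
```

Call:
carry_out(rows=[{"offset": [0, 0, 1], "rot": [0, 0, 0]}])

```text
clock: 12.18
eef_pos: [521.9, -164.0, 72.2]
tool_rot: [-3.141, -0.001, 1.659]
force: [-1.3, 0.6, 1.8]
finger_gap: 0.003
```

Call:
carry_out(rows=[{"offset": [0, 0, 1], "rot": [0, 0, 0]}])

```text
clock: 12.3
eef_pos: [521.9, -164.0, 71.2]
tool_rot: [-3.141, -0.0, 1.659]
force: [-1.2, -0.4, 1.0]
finger_gap: 0.006
```

Call:
carry_out(rows=[{"offset": [0, 0, 1], "rot": [0, 0, 0]}])

```text
clock: 12.42
eef_pos: [521.9, -164.0, 70.2]
tool_rot: [-3.141, -0.0, 1.659]
force: [-0.9, 0.7, 2.6]
finger_gap: 0.003
```

Call:
carry_out(rows=[{"offset": [0, 0, 1], "rot": [0, 0, 0]}])

```text
clock: 12.55
eef_pos: [522.0, -164.0, 69.6]
tool_rot: [-3.142, -0.0, 1.659]
force: [-2.2, 0.8, 6.0]
finger_gap: 0.004
```

Call:
carry_out(rows=[{"offset": [0, 0, 1], "rot": [0, 0, 0]}])

```text
clock: 12.68
eef_pos: [521.9, -164.0, 69.0]
tool_rot: [3.142, -0.0, 1.659]
force: [-3.0, 1.3, 5.8]
finger_gap: 0.007
```

Call:
carry_out(rows=[{"offset": [0, 0, -7], "rot": [0, 0, 0]}, {"offset": [0, 0, 0], "rot": [0, 0, 0]}])

```text
clock: 12.92
eef_pos: [522.4, -164.3, 76.6]
tool_rot: [3.141, 0.0, 1.659]
force: [0.3, -0.3, 0.5]
finger_gap: 0.007
```

```bash
cat >> h.py <<'E'
def avg(n=8):
    F=[];Z=[]
    for i in range(n):
        capture('side'); s=sensors.observe(); F.append(s['force']); Z.append(s['eef_pos'])
    F=np.array(F); print('t',round(s['clock'],2),'pos',np.mean(Z,0).round(2),'F',F.mean(0).round(2),'sd',F.std(0).round(2))
E
python3 -c "
from h import *
avg()"
```

```text
t 13.32 pos [ 522.09 -164.11   75.98] F [ 0.55 -0.32  0.89] sd [0.3  0.29 0.49]
```

Call:
carry_out(rows=[{"offset": [0, 0, -2.5], "rot": [0, 0, 0]}, {"offset": [0, 0, 0], "rot": [0, 0, 0]}])

```text
clock: 13.58
eef_pos: [521.6, -163.9, 78.3]
tool_rot: [-3.141, -0.001, 1.659]
force: [0.6, -0.3, 1.1]
finger_gap: 0.004
```

```bash
python3 -c "
from h import *
avg()"
```

```text
t 13.97 pos [ 521.66 -163.9    78.15] F [ 0.45 -0.05  0.66] sd [0.49 0.67 0.65]
```

Call:
carry_out(rows=[{"offset": [0, 0, -4], "rot": [0, 0, 0]}, {"offset": [0, 0, 0], "rot": [0, 0, 0]}])

```text
clock: 14.22
eef_pos: [521.2, -163.6, 82.1]
tool_rot: [-3.14, -0.001, 1.659]
force: [0.6, 0.3, 0.4]
finger_gap: 0.007
```

```bash
python3 -c "
from h import *
avg()"
```

```text
t 14.62 pos [ 521.02 -163.54   81.77] F [-0.08 -0.01 -0.09] sd [0.38 0.52 0.45]
```

Call:
carry_out(rows=[{"offset": [-0.5, 0.5, 6], "rot": [0, 0, 0]}, {"offset": [0, 0, 5.5], "rot": [0, 0, 0]}, {"offset": [0, 0, 1.5], "rot": [0, 0, 0]}])

```text
clock: 15.0
eef_pos: [521.9, -164.1, 68.6]
tool_rot: [-3.14, -0.001, 1.659]
force: [-1.3, 0.3, 6.2]
finger_gap: -0.0
```

Call:
carry_out(rows=[{"offset": [0, 0, 1.5], "rot": [0, 0, 0]}])

```text
clock: 15.12
eef_pos: [522.0, -164.1, 67.4]
tool_rot: [-3.14, -0.001, 1.659]
force: [-2.3, 1.3, 6.7]
finger_gap: 0.006
```

Call:
carry_out(rows=[{"offset": [0, 0, 2], "rot": [0, 0, 0]}])

```text
clock: 15.25
eef_pos: [522.0, -164.1, 65.9]
tool_rot: [-3.14, -0.001, 1.659]
force: [-2.3, 1.0, 7.4]
finger_gap: 0.005
```

Call:
carry_out(rows=[{"offset": [0, 0, 2], "rot": [0, 0, 0]}])

```text
clock: 15.38
eef_pos: [522.0, -164.2, 65.4]
tool_rot: [-3.141, -0.001, 1.659]
force: [-6.5, 3.2, 22.4]
finger_gap: 0.004
```

Call:
carry_out(rows=[{"offset": [0, 0, -8], "rot": [0, 0, 0]}, {"offset": [0, 0, -10], "rot": [0, 0, 0]}, {"offset": [0, 0, 0], "rot": [0, 0, 0]}])

```text
clock: 15.75
eef_pos: [522.3, -164.4, 84.3]
tool_rot: [-3.141, -0.0, 1.659]
force: [-0.5, 0.7, 0.3]
finger_gap: 0.005
```

```bash
python3 -c "
from h import *
plan([(522,-164,77)])"
```

```text
t 15.75 at [ 522.3 -164.4   84.3] rpy [-3.1414 -0.      1.659 ] F [-0.52  0.72  0.33] gap 0.5
[ 522. -164.   77.] tot [ 0.4 -0.2  7.3] n 1 per [ 0.4 -0.2  7.3]
```

Call:
carry_out(rows=[{"offset": [0.5, 0, 7], "rot": [0, 0, 0]}])

```text
clock: 15.88
eef_pos: [522.5, -164.0, 77.2]
tool_rot: [3.141, 0.0, 1.659]
force: [0.2, -0.5, 1.3]
finger_gap: 0.003
```

Call:
carry_out(rows=[{"offset": [0, 0, 1], "rot": [0, 0, 0]}])

```text
clock: 16.0
eef_pos: [522.0, -163.7, 75.2]
tool_rot: [-3.141, -0.0, 1.659]
force: [-1.5, 0.7, 4.3]
finger_gap: 0.005
```

Call:
carry_out(rows=[{"offset": [0, 0, 1], "rot": [0, 0, 0]}])

```text
clock: 16.12
eef_pos: [521.9, -163.8, 74.2]
tool_rot: [-3.141, -0.0, 1.659]
force: [-0.9, 0.4, 5.1]
finger_gap: 0.008
```

Call:
carry_out(rows=[{"offset": [0, 0, 1], "rot": [0, 0, 0]}])

```text
clock: 16.25
eef_pos: [521.9, -163.7, 73.3]
tool_rot: [-3.141, -0.0, 1.659]
force: [-1.1, -0.4, 6.2]
finger_gap: 0.006
```

Call:
carry_out(rows=[{"offset": [0, 0, -27], "rot": [0, 0, 0]}, {"offset": [0, 0, 0], "rot": [0, 0, 0]}])

```text
clock: 16.5
eef_pos: [521.4, -163.4, 99.7]
tool_rot: [-3.139, -0.002, 1.659]
force: [0.5, 0.2, -0.9]
finger_gap: 0.004
```

```bash
python3 -c "
from h import *
plan([(513.5,-35,100),(513.5,-35,80)],1.64)"
```

```text
t 16.5 at [ 521.4 -163.4   99.7] rpy [-3.1389e+00 -1.7000e-03  1.6590e+00] F [ 0.46  0.19 -0.9 ] gap 0.4
rot [-0.0027 -0.0017  0.019 ]
[513.5 -35.  100. ] tot [ 1.286e+02  3.500e+00 -1.000e-01] n 3 per [42.9  1.2 -0. ]
[513.5 -35.   80. ] tot [-0.   0.1 20. ] n 1 per [-0.   0.1 20. ]
```

Call:
carry_out(rows=[{"offset": [45, 1, 0], "rot": [-0.003, -0.002, 0]}, {"offset": [45, 1, 0], "rot": [0, 0, 0]}, {"offset": [38, 1, 0], "rot": [0, 0, 0]}, {"offset": [0, 0, 0], "rot": [0, 0, 0]}])

```text
clock: 17.0
eef_pos: [510.3, -32.4, 94.9]
tool_rot: [-3.136, -0.002, 1.656]
force: [0.5, -0.4, -0.8]
finger_gap: 0.005
```

```bash
python3 -c "
from h import *
plan([(513.5,-35,81)],1.66)"
```

```text
t 17.0 at [510.3 -32.4  94.9] rpy [-3.1363e+00 -2.1000e-03  1.6564e+00] F [ 0.55 -0.42 -0.77] gap 0.4
rot [-0.0053 -0.0021 -0.0036]
[513.5 -35.   81. ] tot [-2.9  3.  13.9] n 1 per [-2.9  3.  13.9]
```

Call:
carry_out(rows=[{"offset": [-3, 3, 10], "rot": [-0.005, -0.002, 0]}, {"offset": [0, 0, 2], "rot": [0, 0, 0]}])

```text
clock: 17.25
eef_pos: [513.4, -36.3, 80.9]
tool_rot: [-3.14, 0.0, 1.656]
force: [-1.1, -0.1, 0.0]
finger_gap: 0.007
```

Call:
carry_out(rows=[{"offset": [0, 0, 3], "rot": [0, 0, 0]}])

```text
clock: 17.38
eef_pos: [513.5, -37.2, 77.4]
tool_rot: [-3.14, 0.0, 1.655]
force: [0.7, 0.0, 1.2]
finger_gap: 0.002
```

Call:
carry_out(rows=[{"offset": [0, 0, 1], "rot": [0, 0, 0]}])

```text
clock: 17.5
eef_pos: [513.4, -37.7, 76.0]
tool_rot: [-3.14, -0.0, 1.654]
force: [-0.3, 1.2, 1.3]
finger_gap: 0.006
```

Call:
carry_out(rows=[{"offset": [0, 0, 1], "rot": [0, 0, 0]}])

```text
clock: 17.62
eef_pos: [513.5, -38.1, 75.0]
tool_rot: [-3.14, -0.0, 1.653]
force: [0.8, -0.1, 0.5]
finger_gap: 0.004
```

Call:
carry_out(rows=[{"offset": [1.5, 0, 1], "rot": [0, 0, 0]}])

```text
clock: 17.75
eef_pos: [513.6, -37.1, 74.2]
tool_rot: [-3.14, 0.0, 1.653]
force: [-0.1, -0.5, 0.7]
finger_gap: 0.007
```

Call:
carry_out(rows=[{"offset": [1, 0, 1], "rot": [0, 0, 0]}])

```text
clock: 17.88
eef_pos: [513.7, -36.2, 73.3]
tool_rot: [-3.141, 0.001, 1.653]
force: [0.6, -1.6, 2.0]
finger_gap: 0.004
```

Call:
carry_out(rows=[{"offset": [0, 0, 1], "rot": [0, 0, 0]}])

```text
clock: 18.0
eef_pos: [513.8, -36.2, 72.4]
tool_rot: [-3.141, 0.001, 1.653]
force: [0.5, -0.1, 0.4]
finger_gap: 0.006
```

Call:
carry_out(rows=[{"offset": [0, 0, 1], "rot": [0, 0, 0]}])

```text
clock: 18.12
eef_pos: [513.7, -36.2, 71.4]
tool_rot: [-3.141, 0.001, 1.653]
force: [-0.3, -0.1, 1.3]
finger_gap: 0.004
```

Call:
carry_out(rows=[{"offset": [0, 0, 1], "rot": [0, 0, 0]}])

```text
clock: 18.25
eef_pos: [513.7, -36.2, 70.4]
tool_rot: [-3.141, 0.001, 1.653]
force: [-0.5, -0.9, 2.0]
finger_gap: 0.005
```

Call:
carry_out(rows=[{"offset": [0, 0, 1], "rot": [0, 0, 0]}])

```text
clock: 18.38
eef_pos: [513.8, -36.2, 69.6]
tool_rot: [-3.141, 0.001, 1.653]
force: [-1.4, -0.0, 5.0]
finger_gap: 0.004
```

Call:
carry_out(rows=[{"offset": [0, 0, -31], "rot": [0, 0, 0]}, {"offset": [0, 0, 0], "rot": [0, 0, 0]}])

```text
clock: 18.62
eef_pos: [513.5, -35.8, 100.5]
tool_rot: [-3.14, 0.0, 1.653]
force: [-0.5, -0.4, -0.2]
finger_gap: 0.001
```

```bash
python3 -c "
from h import *
plan([(504.8,94,104)],1.66)"
```

```text
t 18.62 at [513.5 -35.8 100.5] rpy [-3.1400e+00  4.0000e-04  1.6534e+00] F [-0.53 -0.43 -0.19] gap 0.1
rot [-0.0015  0.0004 -0.0066]
[504.8  94.  104. ] tot [130.1   2.   -3.5] n 3 per [43.4  0.7 -1.2]
```

Call:
carry_out(rows=[{"offset": [45, 0.5, -1], "rot": [0, 0, 0]}, {"offset": [45, 0.5, -1], "rot": [0, 0, 0]}, {"offset": [39, 0.5, -1], "rot": [0, 0, 0]}, {"offset": [0, 0, 0], "rot": [0, 0, 0]}])

```text
clock: 19.12
eef_pos: [502.5, 95.9, 99.8]
tool_rot: [-3.136, -0.001, 1.65]
force: [0.2, -0.7, 0.9]
finger_gap: 0.004
```

```bash
python3 -c "
from h import *
plan([(504.8,94,81)],1.66)"
```

```text
t 19.12 at [502.5  95.9  99.8] rpy [-3.1359e+00 -9.0000e-04  1.6504e+00] F [ 0.25 -0.66  0.88] gap 0.3
rot [-0.0056 -0.001  -0.0096]
[504.8  94.   81. ] tot [-2.1  2.3 18.8] n 1 per [-2.1  2.3 18.8]
```

Call:
carry_out(rows=[{"offset": [-2, 2, 15], "rot": [-0.0055, -0.001, 0]}, {"offset": [0.5, 0, 2], "rot": [0, 0, 0]}])

```text
clock: 19.38
eef_pos: [503.8, 94.1, 81.1]
tool_rot: [-3.14, 0.001, 1.652]
force: [-0.5, -0.2, 0.3]
finger_gap: 0.006
```

Call:
carry_out(rows=[{"offset": [0.5, 0, 2.5], "rot": [0, 0, 0]}])

```text
clock: 19.5
eef_pos: [503.9, 94.0, 78.4]
tool_rot: [-3.14, 0.001, 1.651]
force: [0.6, -0.0, 0.6]
finger_gap: 0.004
```

Call:
carry_out(rows=[{"offset": [0.5, 0, 1], "rot": [0, 0, 0]}])

```text
clock: 19.62
eef_pos: [503.9, 94.0, 77.4]
tool_rot: [-3.139, 0.001, 1.65]
force: [-0.4, 0.1, -0.0]
finger_gap: 0.006
```

Call:
carry_out(rows=[{"offset": [0.5, 0, 1], "rot": [0, 0, 0]}])

```text
clock: 19.75
eef_pos: [504.0, 94.1, 76.6]
tool_rot: [-3.14, 0.001, 1.65]
force: [-0.8, -1.1, 0.5]
finger_gap: 0.003
```

Call:
carry_out(rows=[{"offset": [0.5, 0, 1], "rot": [0, 0, 0]}])

```text
clock: 19.88
eef_pos: [504.2, 94.4, 75.9]
tool_rot: [-3.14, 0.001, 1.65]
force: [0.5, -0.4, 1.0]
finger_gap: 0.01
```

Call:
carry_out(rows=[{"offset": [0.5, 0, 1], "rot": [0, 0, 0]}])

```text
clock: 20.0
eef_pos: [504.3, 94.8, 75.0]
tool_rot: [-3.141, 0.001, 1.649]
force: [-0.3, -1.1, 0.9]
finger_gap: 0.004
```

Call:
carry_out(rows=[{"offset": [0.5, 0, 1], "rot": [0, 0, 0]}])

```text
clock: 20.12
eef_pos: [504.4, 95.2, 74.1]
tool_rot: [-3.141, 0.002, 1.65]
force: [0.4, -2.0, 1.5]
finger_gap: 0.003
```

Call:
carry_out(rows=[{"offset": [0.5, 0, 1], "rot": [0, 0, 0]}])

```text
clock: 20.25
eef_pos: [504.5, 95.8, 73.1]
tool_rot: [-3.141, 0.002, 1.65]
force: [0.3, -0.8, 1.3]
finger_gap: 0.001
```

Call:
carry_out(rows=[{"offset": [-1, 0, 1], "rot": [0, 0, 0]}])

```text
clock: 20.38
eef_pos: [504.6, 95.1, 72.1]
tool_rot: [-3.141, 0.001, 1.65]
force: [-0.3, 0.7, 0.7]
finger_gap: 0.006
```

Call:
carry_out(rows=[{"offset": [-0.5, 0, 1], "rot": [0, 0, 0]}])

```text
clock: 20.5
eef_pos: [504.7, 94.9, 71.0]
tool_rot: [-3.142, 0.001, 1.65]
force: [-0.0, 1.0, 1.5]
finger_gap: 0.006
```

Call:
carry_out(rows=[{"offset": [0, 0, 1], "rot": [0, 0, 0]}])

```text
clock: 20.62
eef_pos: [504.7, 94.9, 70.0]
tool_rot: [-3.142, 0.001, 1.65]
force: [-1.9, 0.0, 4.9]
finger_gap: 0.004
```

Call:
carry_out(rows=[{"offset": [0, 0, 1], "rot": [0, 0, 0]}])

```text
clock: 20.75
eef_pos: [504.7, 94.9, 69.4]
tool_rot: [3.142, 0.001, 1.65]
force: [-1.2, 0.7, 6.0]
finger_gap: 0.003
```

Switch 1 is ON (step at ~9 mm); push it fully to switch off.

Call:
carry_out(rows=[{"offset": [0, 0, 2], "rot": [0, 0, 0]}])

```text
clock: 20.88
eef_pos: [504.7, 94.9, 67.8]
tool_rot: [3.141, 0.001, 1.65]
force: [-2.3, 0.6, 6.7]
finger_gap: 0.006
```

Call:
carry_out(rows=[{"offset": [0, 0, 2], "rot": [0, 0, 0]}])

```text
clock: 21.0
eef_pos: [504.7, 94.9, 66.4]
tool_rot: [3.141, 0.001, 1.65]
force: [-2.7, 0.3, 8.2]
finger_gap: 0.005
```

Call:
carry_out(rows=[{"offset": [0, 0, 2], "rot": [0, 0, 0]}])

```text
clock: 21.12
eef_pos: [504.8, 94.9, 65.4]
tool_rot: [3.141, 0.001, 1.65]
force: [-5.7, 0.5, 19.9]
finger_gap: 0.004
```

Firm stop reached. Release completely and feel again.

Call:
carry_out(rows=[{"offset": [0, 0, -9], "rot": [0, 0, 0]}, {"offset": [0, 0, -9], "rot": [0, 0, 0]}, {"offset": [0, 0, 0], "rot": [0, 0, 0]}])

```text
clock: 21.5
eef_pos: [505.1, 94.7, 84.4]
tool_rot: [3.14, 0.001, 1.65]
force: [-1.2, 0.1, -0.2]
finger_gap: 0.004
```

Call:
carry_out(rows=[{"offset": [0, 0, 7], "rot": [0, 0, 0]}])

```text
clock: 21.62
eef_pos: [505.4, 94.7, 77.3]
tool_rot: [3.139, 0.001, 1.65]
force: [1.2, 0.2, 0.9]
finger_gap: 0.006
```

Call:
carry_out(rows=[{"offset": [0, 0, 1], "rot": [0, 0, 0]}])

```text
clock: 21.75
eef_pos: [504.9, 94.7, 75.4]
tool_rot: [3.14, 0.001, 1.65]
force: [-1.4, 0.0, 3.3]
finger_gap: 0.005
```

Call:
carry_out(rows=[{"offset": [0, 0, 1], "rot": [0, 0, 0]}])

```text
clock: 21.88
eef_pos: [504.9, 94.6, 74.3]
tool_rot: [3.14, 0.001, 1.65]
force: [0.2, 0.4, 5.2]
finger_gap: 0.007
```

Call:
carry_out(rows=[{"offset": [0, 0, 1], "rot": [0, 0, 0]}])

```text
clock: 22.0
eef_pos: [505.0, 94.7, 73.5]
tool_rot: [3.14, 0.001, 1.65]
force: [-0.3, 1.3, 6.1]
finger_gap: 0.007
```

Call:
carry_out(rows=[{"offset": [0, 0, -20], "rot": [0, 0, 0]}, {"offset": [0, 0, -50], "rot": [0, 0, 0]}, {"offset": [0, -50, -20], "rot": [0, 0, 0]}, {"offset": [40, -40, 0], "rot": [0, 0, 0]}, {"offset": [60, 0, 0], "rot": [0, 0, 0]}, {"offset": [60, 0, 0], "rot": [0, 0, 0]}, {"offset": [0, 0, 0], "rot": [0, 0, 0]}])

```text
clock: 22.88
eef_pos: [398.9, 249.7, 164.0]
tool_rot: [-3.14, 0.001, 1.647]
force: [0.7, -0.1, 0.1]
finger_gap: 0.005
```

```bash
python3 - <<'E'
from h import *
plan([(504.8,94,81)])
save('side','side9'); save('top','top9')
a=cv2.imread('pics/top9.png'); cv2.imwrite('pics/top9c.png',cv2.resize(a[130:270,190:390],None,fx=4,fy=4,interpolation=cv2.INTER_CUBIC))
E
```

```text
t 22.88 at [398.9 249.7 164. ] rpy [-3.1396e+00  1.2000e-03  1.6466e+00] F [ 0.68 -0.14  0.14] gap 0.4
[504.8  94.   81. ] tot [-163.2   93.9   83. ] n 4 per [-40.8  23.5  20.8]
```

View pics/side9.png

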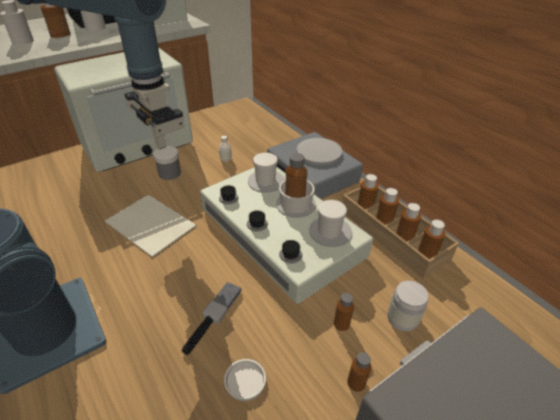

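View pics/top9c.png

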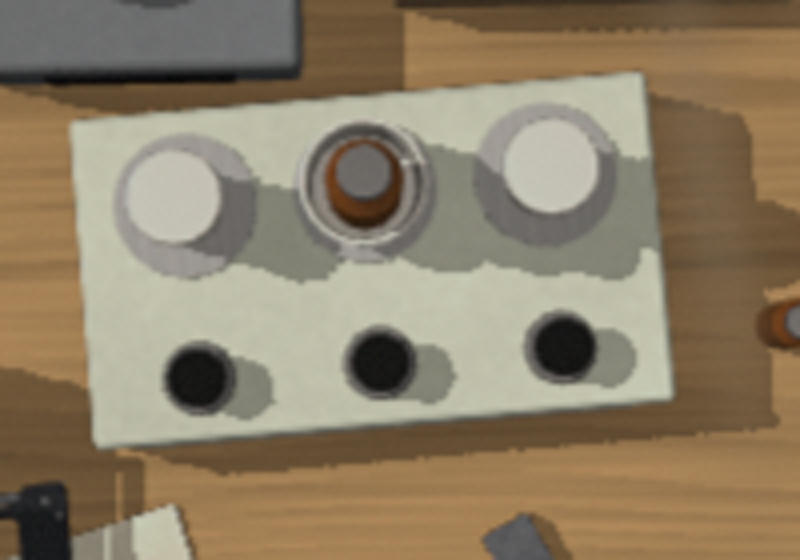

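```bash
python3 -c "
from h import *
print(arm.sign_off())"
```

```text
the job is handed in; nothing more can be done
None
```

The job is handed in at about 23 s of robot time. The tall amber bottle stands in the cup on plate 2, switch 2 is on, and switches 1 and 3 are off.

- **Bottle:** I picked the largest one, with its cap top measured at 140 mm. The last pictures show it upright in the cup. The tubs and the cup are where they were. The jar was not touched, and looks unmoved in the last side view.
- **Switch 3:** I felt it ON, with the step about 9 mm down and the stop about 4 mm further. I pushed it fully to the firm stop, and felt it again afterwards: step about 3 mm down, so OFF.
- **Switch 1:** It gave the same result: ON at first, one full push, then felt as OFF.
- **Switch 2:** I felt it ON with the step about 9 mm down, and left it alone after that light push.

**Disagreement:** the real fingertips sat about 24 mm above the reported TCP height. The side camera's depth, and where I felt the caps begin to give, both showed this. I therefore judged switch travel from the felt contact, step and stop heights, not from absolute height. For the same reason the fingers gripped the bottle near its shoulder, higher than planned, but it held firmly.

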